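# Set the boot dryer one click up and start it

### The job

Start the boot dryer with the fingertips alone: press a fingertip against its big knurled black dial and drag it round clockwise by one click, so that the white pointer line goes from the white dot and rests in the click at the amber dot (not on past it at the red dot). Only when the dial has clicked into place, press the green start button fully down and let it come back up. Grasp nothing, and leave everything else on the bench where it is.

Things in the scene. Friction and masses are not known exactly. Their poses are not given: they have to be found in the camera images.
- dryer: Boot dryer, a grey box fixed to the bench, 200 (x) by 440 (y) by 80 mm high. Origin at the centre of its underside; its -x side faces the robot, yaw within 0.35 rad. On its flat top stand the dial and the start button, 80 mm either side of the middle along y (either way round), and a black nozzle near each end, 60 mm wide, 100 mm tall, at x = +30, y = +-188 mm.
- dial_top (a point): Centre of the flat top face of the dial, on its upright axis, 114 mm above the bench; it does not turn with the dial. The dial is a black disc 100 mm in diameter (too wide to pinch) and 24 mm thick, knurled round its rim, its underside 10 mm above the dryer's top. A white pointer line 36 mm long runs out to the rim on its top.
- dial_base: Square light grey plate under the dial, 134 mm, 6 mm thick, fixed to the dryer. Origin under its centre, on the dial's axis; axes as the dryer's. Its edge bears a white, an amber and a red dot 60 mm from the axis; the amber one, in the middle, lies towards the dryer's -x side (its front).
- dial (a joint): Angle of the dial (rad), growing as it turns clockwise seen from above. It has three spring detents (clicks): 0 at the white dot, where it starts, 0.6 at the amber dot, 1.2 at the red dot; stops just beyond the outer ones. It pulls itself into the nearest detent when let go; the turning points lie at 0.3 and 0.9. It takes about 0.07 N m to turn: 2 N of drag at 35 mm from the axis, so a downward press of some 10 N near its edge grips well.
- start_top (a point): Centre of the top face of the green start button, 102 mm above the bench when up; it goes down with the button. The button is round, 32 mm in diameter, and stands 10 mm out of a round white housing 48 mm wide, 12 mm tall. Pressed straight down.
- start (a joint): How far the start button is pressed (m): 0 up, 0.006 fully down, which takes 5 N; it springs back. Past 0.0045 counts as pressed.
- scraper_mid (a point): Blue plastic ice scraper, 215 mm long, lying on the bench to the right of the dryer; leave it. Point half-way up at its middle.
- shoehorn_mid (a point): Steel shoehorn, 215 mm long, lying beyond the dryer; leave it. Point half-way up at its middle.
- flashlight_mid (a point): Aluminium flashlight standing on its head beyond the dryer, 130 mm tall, 46 mm wide; leave it. Point half-way up.
- dish_mid (a point): Green ceramic key dish beyond the dryer, 104 mm wide, 28 mm high; leave it. Point half-way up.
- tin_mid (a point): Round tin of boot wax, brass-coloured, 68 mm wide, 27 mm high, on the bench just in front of the dryer; leave it. Point half-way up.
- brush_mid (a point): Wooden boot brush, 150 by 50 mm, 38 mm high, on the bench just in front of the dryer; leave it. Point half-way up.

How it is judged:
By the outcome, as a careful person would: the job done as asked, in the order asked, and still so for the second after the job is handed in, with the robot touching nothing.
It also fails if it takes over 35 s, if anything falls off the work surface, if the arm or the gripper's body presses on something with over 40 N, if the wrist force passes 120 N, or if a joint passes its speed limit or range.

### The arm

A 7-joint arm with a two-finger parallel gripper is mounted at the origin on the work surface. World frame = base frame: x ahead of the robot, y to its left, z up, the work surface at z = 0. Lengths are in m, angles in rad, forces in N, time in s.
With the tool pointing down it reaches from about 0.4 to 0.85 m from the base axis. Payload 10.4 kg.
Tool frame: the origin (TCP) lies midway between the tips of the shut fingers; the grasp point (between the pads) lies manip.grip_depth behind it (manip.grip_depth is the distance from the TCP to the grasp point, in m); z points along the fingers, x is the direction in which the jaws open and shut, and the axes are right-handed (so a half turn about z gives the same grasp; the last joint's range is limited). The gripper opens to 85 mm and grips with 20 to 120 N. Pads are 22 mm wide; open, the fingers measure 114 mm over their backs; the gripper's body (76 mm by 85 mm) begins 54 mm behind the grasp point. The pads swing forward as they close: fully open they stand 13 mm farther back than shut.
Start: joints at [1.322, 0.332, -0.065, 1.46, 0.022, 1.35, -0.088], TCP at [0.14, -0.609, 0.231] pointing down, gripper open.
Joint ranges: [-2.6, 2.6], [-0.5, 2.12], [-1.47, 1.34], [0.16, 2.42], [-1.27, 4.41], [0.06, 2.06], [-2.6, 2.6]. Speed limits (rad/s): [2.22, 2.22, 2.79, 2.79, 3.14, 3.14, 3.14].

### API

Orientations are given as a unit quaternion [x, y, z, w].
In Python, from workcell import manip gives the robot as it stands. The module is installed in compiled form; this text tells all that it offers.
- The arm moves only by the tool send_rows, never from a script. Its argument "steps" is a list of rows, each a list of 2 entries, a list of its own where there are three numbers: the shift along the tool's x, y, z in m, then the turn about the tool's z in rad. In form: [[[x, y, z], spin], ...]. A call has exactly 8 rows; each row is the pose to reach, as a shift and turn from the pose commanded when the call began, along the tool's axes at that moment; what a row does not reach only later rows make up. A row lasts 1/8 s, in which the tool goes at most 62.5 mm and 10.7 degrees, less where a joint would pass 70% of its speed; a pose out of reach is approached as far as the arm can. A call with a gripper value outside its range is refused whole. "hand" is the opening, from 0 (shut) to 1 (fully open), set as the call begins (left out, the last holds). The fingers move at their own pace and stop on an object; "force" is the grip in N (left out, the last holds). Time passes only in rows, so rows that repeat a pose let the fingers close, or fill a call up. It gives the time, the measured TCP pose, the force and the opening at its end, in the units of the state.
- manip.get_obs(): the state, without advancing time (a new reading comes with each control period).
- manip.camera(name): name is "scene" or "side" or "wrist"; returns (picture, depth): 420x560x3 uint8, red, green, blue; 420x560 float32, m along the optical axis (not along the pixel's ray), 0 where there is no reading.
- manip.camera_info(name): a dict with "intrinsics" (3x3 intrinsics, pixels), "dist_coeffs" ([k1, k2, p1, p2, k3] as OpenCV has them; the pictures are not rectified), "pose" (4x4, takes a point from camera to world coordinates); the wrist camera has in their place "T_tool_cam" (4x4, takes a point from camera to tool coordinates, whose origin is the TCP and whose axes are the tool frame's). Camera axes: x right, y up, looking along -z (the intrinsics and any distortion apply to the point x, -y, -z); pixel columns grow to the right and rows downward; lengths in m; the calibration is good to about 2 mm. A picture is of the moment at which its call begins: read the wrist's pose just before it. camera_info takes no time and is no camera call.
- manip.hand_in(): hands the job in, once; it reports no verdict.
The state is a dict: "clock": time; "joint_pos": joint angles; "joint_velocities": joint speeds; "tau": joint torques, N m; "position": TCP position; "ee_rot": TCP orientation; "ft_force": force on the tool from outside, world axes, zero at the start; "torque": the same for the moment, N m; "grip_width": opening from 0.0 (shut) to 1.0 (fully open).
Only numpy, scipy, OpenCV 4.12 (cv2) and the standard library are available. Lean on these libraries where they do the work, as an engineer would, in place of code of your own. Each camera call takes 0.05 s, during which the arm holds its last target.

## Working session

There is one attempt and no reset: what is moved stays moved. The work goes in short steps, Python scripts to look and compute and a tool call to move; the robot and the scene stay as the last step left them, time stands still between calls to the robot, and variables do not carry over. Pictures are saved under pics/ and viewed, and the job is handed in when it is done.

Besides the shell and the picture viewer there is one more tool, called as a command line: name --argument value ..., lists and objects as JSON in quotes. send_rows: Moves the arm, as the interface text tells. Its arguments: {"type":"object","properties":{"steps":{"type":"array"},"hand":{"type":"number"},"force":{"type":"number"}},"required":["steps"]}

```bash
mkdir -p pics
cat > h.py <<'E'
import numpy as np, cv2
from workcell import manip
from scipy.spatial.transform import Rotation as R
def shot(name,fn):
    o=manip.get_obs()
    p,d=manip.camera(name); i=manip.camera_info(name)
    if name=='wrist':
        T=np.eye(4);T[:3,:3]=R.from_quat(o['ee_rot']).as_matrix();T[:3,3]=o['position'];P=T@np.array(i['T_tool_cam'])
    else: P=np.array(i['pose'])
    cv2.imwrite(f'pics/{fn}.png',p[:,:,::-1])
    np.savez(f'{fn}.npz',p=p,d=d,P=P,K=np.array(i['intrinsics']),D=np.array(i['dist_coeffs']))
    return p,d
def load(fn): return np.load(f'{fn}.npz')
def ray(z,uv):
    q=cv2.undistortPoints(np.array(uv,float).reshape(-1,1,2),z['K'],z['D']).reshape(-1,2)
    v=np.c_[q[:,0],-q[:,1],-np.ones(len(q))]
    return z['P'][:3,3], v@z['P'][:3,:3].T, v
def atz(z,uv,h):
    o,v,_=ray(z,uv); return o+v*((h-o[2])/v[:,2])[:,None]
def atd(z,uv):
    o,v,_=ray(z,uv); d=np.array([z['d'][int(round(b)),int(round(a))] for a,b in uv]); return o+v*d[:,None]
def proj(z,X):
    X=np.atleast_2d(X); c=(X-z['P'][:3,3])@z['P'][:3,:3]
    c=c*[1,-1,-1]
    return cv2.projectPoints(c,np.zeros(3),np.zeros(3),z['K'],z['D'])[0].reshape(-1,2)
E
python3 - <<'E'
from h import *
for n in ['scene','side','wrist']: shot(n,n+'0')
o=manip.get_obs(); print(o)
E
```

```text
{'clock': 0.15, 'joint_pos': array([ 1.32240411,  0.33273441, -0.0647444 ,  1.4607115 ,  0.02162427,
        1.34987521, -0.08848348]), 'joint_velocities': array([-0.00056064, -0.00141513, -0.00029123, -0.00263353,  0.00164664,
       -0.00120622,  0.00045368]), 'tau': array([ 9.44183739e-04, -6.25826740e+01,  4.93090390e-02, -3.91854286e+01,
        1.63768959e-02,  7.42317672e-03,  2.21399910e-05]), 'position': array([ 0.13988547, -0.60887729,  0.23071161]), 'ee_rot': array([ 7.82290275e-01, -6.22913845e-01, -4.18965585e-04, -3.01118478e-04]), 'ft_force': array([-0.2164921 ,  0.68554064,  0.65220858]), 'torque': array([ 2.96731052e-02, -7.79517331e-06,  1.23860008e-02]), 'grip_width': 1.0004981294784476}
```

View pics/scene0.png

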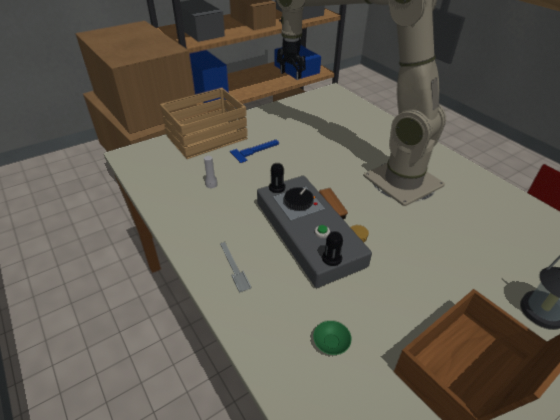

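View pics/side0.png

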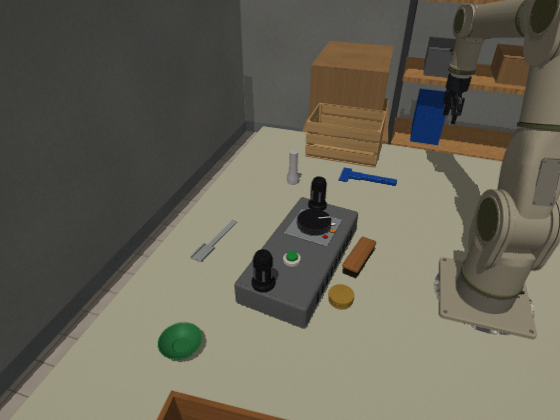

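View pics/wrist0.png

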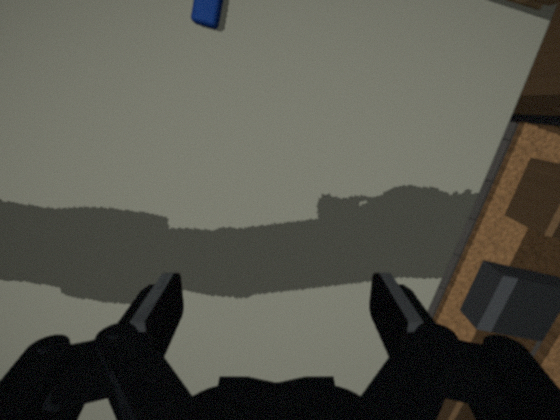

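The scene view shows the dial near (298,198), the green button near (323,231) and the nozzles at (277,178) and (333,248). The side view shows the dial near (315,221) and the button near (292,257). Next I'll zoom in and triangulate.

Run:
```python
from h import *
a=load('scene0');b=load('side0')
for z,c,n in((a,(250,150,120,120),'sz'),(b,(240,170,120,120),'dz')):
    x,y,w,h=c; cr=z['p'][y:y+h,x:x+w]
    cv2.imwrite(f'pics/{n}.png',cv2.resize(cr,None,fx=5,fy=5,interpolation=cv2.INTER_CUBIC)[:,:,::-1])
# green centroid
for z in (a,b):
    hsv=cv2.cvtColor(z['p'],cv2.COLOR_RGB2HSV); m=cv2.inRange(hsv,(45,120,60),(85,255,255))
    n,l,s,c=cv2.connectedComponentsWithStats(m)
    for i in range(1,n):
        if s[i,4]>15: print(c[i],s[i],atz(z,[c[i]],.102),atd(z,[c[i]]))
print(atz(a,[(298,198)],.114),atz(b,[(315,220)],.114),atd(a,[(298,198)]),atd(b,[(315,220)]))
```

```text
[322.18181818 228.6       ] [318 225   9   8  55] [[0.51700041 0.11543611 0.102     ]] [[0.51814781 0.11667924 0.10364924]]
[331.20223464 336.8547486 ] [314 322  37  32 895] [[0.7355107  0.42833516 0.102     ]] [[0.69120245 0.38838394 0.00509888]]
[291.6741573  255.64044944] [287 251  11  10  89] [[0.51099918 0.1196271  0.102     ]] [[0.51078727 0.12040388 0.10273863]]
[179.67895168 340.54627355] [ 158  323   44   37 1221] [[0.65947706 0.44638115 0.102     ]] [[0.70627113 0.390334   0.00751077]]
[[ 0.50237244 -0.03736958  0.114     ]] [[ 0.4867083  -0.03533194  0.114     ]] [[ 0.50153615 -0.03845127  0.11284029]] [[ 0.48664653 -0.03502185  0.11424023]]
```

View pics/sz.png

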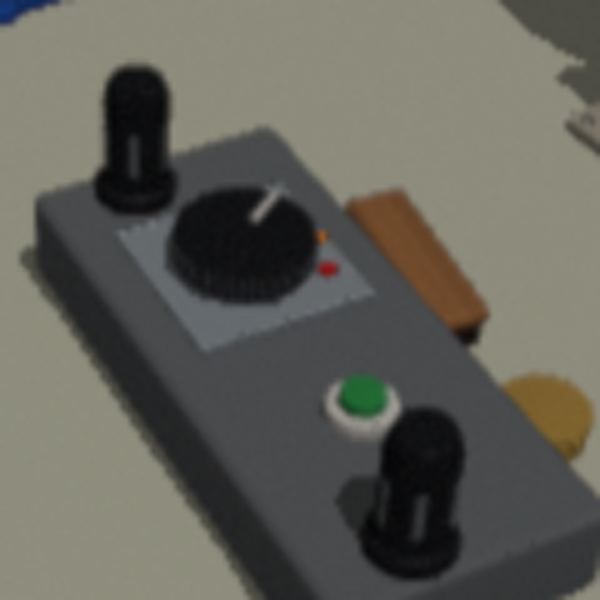

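View pics/dz.png

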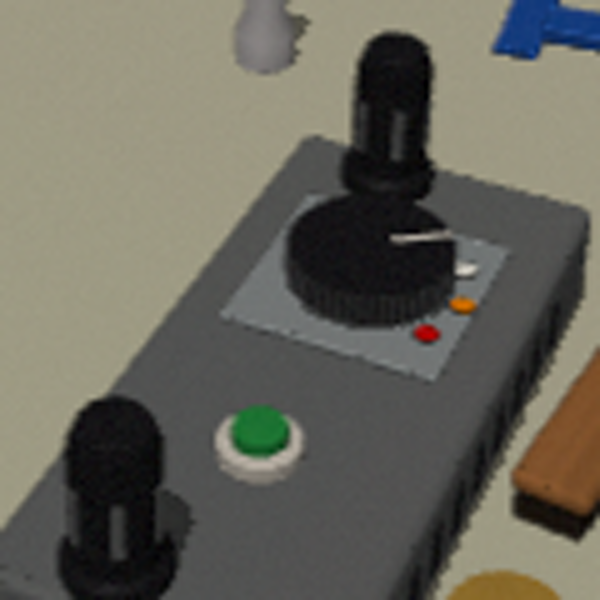

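Run:
```python
from h import *
a=load('scene0');b=load('side0')
print(atz(a,[(298.6,196.6)],.114),atz(b,[(314.4,218.6)],.114))
print(np.round(manip.camera_info('wrist')['T_tool_cam'],3),a['K'],manip.grip_depth)
print(load('wrist0')['K'],np.round(load('wrist0')['P'],3))
print(R.from_quat(manip.get_obs()['ee_rot']).as_matrix().round(4))
```

```text
[[ 0.49633858 -0.04224498  0.114     ]] [[ 0.48999674 -0.04132651  0.114     ]]
[[ 1.     0.     0.001  0.001]
 [ 0.    -0.95  -0.313 -0.081]
 [ 0.001  0.313 -0.95  -0.142]
 [ 0.     0.     0.     1.   ]] [[410.28541927   0.         282.3843366 ]
 [  0.         410.28541927 208.76959896]
 [  0.           0.           1.        ]] 0.0187
[[327.6494973    0.         276.02361108]
 [  0.         327.6494973  211.1085784 ]
 [  0.           0.           1.        ]] [[ 0.224  0.926  0.305  0.219]
 [-0.975  0.213  0.068 -0.591]
 [-0.002 -0.313  0.95   0.373]
 [ 0.     0.     0.     1.   ]]
[[ 2.240e-01 -9.746e-01 -3.000e-04]
 [-9.746e-01 -2.240e-01  1.000e-03]
 [-1.000e-03  1.000e-04 -1.000e+00]]
```

send_rows --steps '[[[-0.037,-0.039,-0.006],0],[[-0.074,-0.078,-0.012],0],[[-0.111,-0.118,-0.018],0],[[-0.148,-0.157,-0.025],0],[[-0.185,-0.196,-0.031],0],[[-0.222,-0.235,-0.037],0],[[-0.259,-0.275,-0.043],0],[[-0.296,-0.314,-0.05],0]]' --hand 0

```text
clock: 1.15
position: [0.3803, -0.2487, 0.2814]
ee_rot: [0.782, -0.623, 0.0, 0.0]
ft_force: [0.6, -1.7, -0.7]
grip_width: 0.001
```

send_rows --steps '[[[-0.037,-0.019,0.002],0],[[-0.074,-0.038,0.004],0],[[-0.111,-0.057,0.006],0],[[-0.148,-0.076,0.008],0],[[-0.185,-0.095,0.01],0],[[-0.222,-0.113,0.01],0],[[-0.257,-0.131,0.01],0],[[-0.257,-0.131,0.01],0]]'

```text
clock: 2.15
position: [0.4499, 0.0324, 0.2713]
ee_rot: [0.784, -0.621, -0.0, -0.0]
ft_force: [0.6, -0.7, 0.1]
grip_width: 0.003
```

Run:
```python
from h import *
shot('wrist','wrist1')
o=manip.get_obs(); print(o['clock'],o['position'],o['ee_rot'],o['joint_pos'],o['ft_force'],o['grip_width'])
```

```text
2.2 [0.4497341  0.03034662 0.27116651] [ 7.83058639e-01 -6.21947863e-01 -1.07274442e-04  1.03701180e-04] [ 0.65452125 -0.0494249  -0.78227823  1.79648521 -0.03548138  1.38059455
 -1.46288047] [ 0.35104757 -1.17888363  0.31924698] 0.002135303252304989
```

View pics/wrist1.png

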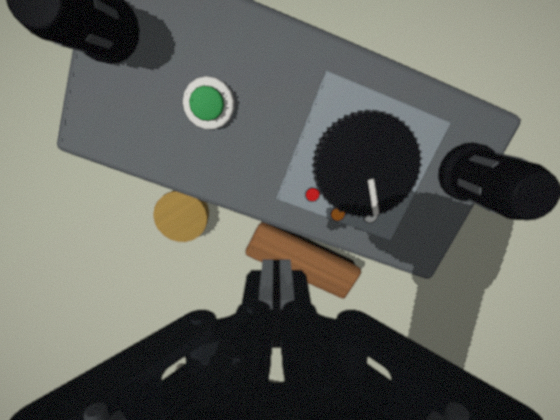

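The wrist view shows the dial at about (367,161) with its pointer at the white dot (372,218). Amber is at (338,215), red at (312,194) and the button at (207,103).

```bash
cat >> h.py <<'E'
def tri(obs):
    A=np.zeros((3,3));B=np.zeros(3)
    for z,uv in obs:
        o,v,_=ray(z,[uv]); v=v[0]/np.linalg.norm(v[0]); M=np.eye(3)-np.outer(v,v); A+=M;B+=M@o
    return np.linalg.solve(A,B)
E
python3 - <<'E'
from h import *
w=load('wrist1');a=load('scene0');b=load('side0')
hsv=cv2.cvtColor(w['p'],cv2.COLOR_RGB2HSV); 
m=cv2.inRange(hsv,(45,120,60),(85,255,255)); ys,xs=np.nonzero(m[60:150,150:260]); g=(xs.mean()+150,ys.mean()+60)
print('btn',g,atz(w,[g],.102),tri([(w,g),(b,(291.7,255.6)),(a,(322.2,228.6))]))
# dial disc
v=w['p'].max(2); m=(v<60).astype(np.uint8); m[:, :300]=0;m[:,425:]=0;m[:100]=0;m[222:]=0
cs=max(cv2.findContours(m,0,2)[0],key=cv2.contourArea)
print(cv2.minEnclosingCircle(cs),cv2.fitEllipse(cv2.convexHull(cs)))
c=cv2.minEnclosingCircle(cs)[0]
print('dial',atz(w,[c,(367,160)],.114),tri([(w,c),(b,(314.4,218.6)),(a,(298.6,196.6))]))
C=atz(w,[(326,71),(449,122),(278,197)],.086);print(C, 'plate centre',(C[1]+C[2])/2)
D=atz(w,[(312,194),(338,215),(372,218)],.086);print('dots r,a,w',D)
P=atz(w,[(371,180),(376,214)],.114);print('ptr',P,atd(w,[(371,160)]))
E
```

```text
btn (np.float64(206.28504672897196), np.float64(102.83644859813084)) [[0.51517331 0.1124529  0.102     ]] [0.51380938 0.11294936 0.09685293]
((366.9774169921875, 163.82110595703125), 54.78083801269531) ((366.5082702636719, 163.48263549804688), (104.25447082519531, 109.21701049804688), 46.24916076660156)
dial [[ 0.49667901 -0.04304859  0.114     ]
 [ 0.50005387 -0.04197111  0.114     ]] [ 0.49356809 -0.04557191  0.1098472 ]
[[ 0.56773937  0.01214688  0.086     ]
 [ 0.55159843 -0.1173826   0.086     ]
 [ 0.43931348  0.027533    0.086     ]] plate centre [ 0.49545596 -0.0449248   0.086     ]
dots r,a,w [[ 0.45051932 -0.00600152  0.086     ]
 [ 0.43462483 -0.03882787  0.086     ]
 [ 0.43968031 -0.07506386  0.086     ]]
ptr [[ 0.48301562 -0.05147234  0.114     ]
 [ 0.45210325 -0.06683936  0.114     ]] [[ 0.50098686 -0.04529184  0.11484393]]
```

send_rows --steps '[[[0.025,0.002,0.025],0],[[0.05,0.003,0.05],0],[[0.068,0.0035,0.08],0],[[0.068,0.0035,0.105],0],[[0.068,0.0035,0.13],0],[[0.068,0.0035,0.14],0],[[0.068,0.0035,0.14],0],[[0.068,0.0035,0.14],0]]'

```text
clock: 3.2
position: [0.4622, -0.0379, 0.1322]
ee_rot: [0.782, -0.623, 0.001, -0.0]
ft_force: [-0.2, 1.2, 0.1]
grip_width: 0.001
```

Run:
```python
from h import *
shot('wrist','wrist2');shot('side','side2')
o=manip.get_obs(); print(o['clock'],o['position'],o['ee_rot'],o['joint_pos'],o['ft_force'],o['grip_width'])
b=load('side2'); cv2.imwrite('pics/dz2.png',cv2.resize(b['p'][130:270,230:370],None,fx=4,fy=4,interpolation=cv2.INTER_CUBIC)[:,:,::-1])
```

```text
3.3 [ 0.46218509 -0.03780737  0.13216633] [ 7.82227693e-01 -6.22992167e-01  7.44600065e-04 -2.04265522e-04] [ 0.68412755  0.11949151 -0.73095425  1.9636826   0.09067761  1.0890513
 -1.43038824] [ 0.88432133 -0.30946953  0.28563096] 0.0011228705760865665
```

View pics/wrist2.png

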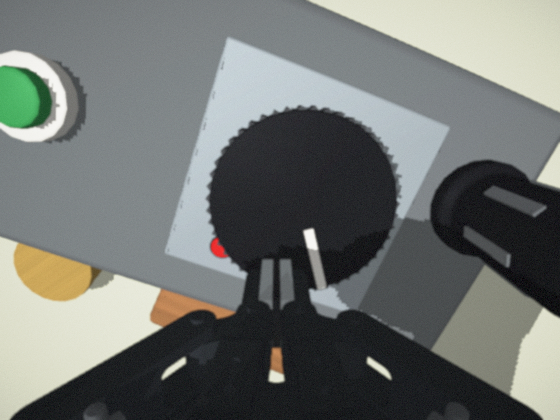

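View pics/dz2.png

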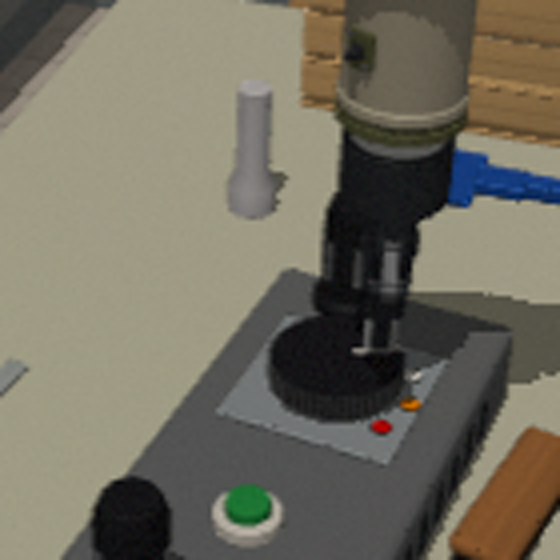

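The fingertips hang over the front of the dial, at about (277,265) in the wrist view. The pointer runs from (309,230) to (320,288), still at white. I'll refine the dial centre, then press gently.

Run:
```python
from h import *
w=load('wrist2')
for c in [(.497,-.044),(.4955,-.045),(.500,-.042)]:
    t=np.linspace(0,2*np.pi,9)[:-1]
    print(c,proj(w,np.c_[c[0]+.05*np.cos(t),c[1]+.05*np.sin(t),t*0+.114]).round(0).tolist())
print(proj(w,[[.514,.113,.102],[.4622,-.0378,.114]]))
v=w['p'].max(2);print(''.join('%4d'%x for x in v[200,195:220]),v[200,390:412],v[98:116,300])
```

```text
(0.497, -0.044) [[328.0, 103.0], [248.0, 117.0], [205.0, 182.0], [222.0, 250.0], [280.0, 286.0], [348.0, 276.0], [394.0, 223.0], [390.0, 151.0]]
(0.4955, -0.045) [[329.0, 107.0], [249.0, 121.0], [207.0, 185.0], [223.0, 253.0], [281.0, 289.0], [349.0, 279.0], [395.0, 226.0], [391.0, 154.0]]
(0.5, -0.042) [[326.0, 95.0], [245.0, 110.0], [202.0, 175.0], [219.0, 244.0], [277.0, 281.0], [346.0, 271.0], [392.0, 217.0], [388.0, 144.0]]
[[  9.43199386  99.3766752 ]
 [274.90644706 260.23432588]]
 205 206 203 202 205 204 205 204 202 198 190 162 138  95  68  41  43  43  48  44  44  48  39  42  45 [ 45  41  37  39  38  52 103 156 184 191 194 193 192 196 194 193 196 191
 194 194 193 186] [209 211 207 211 207 207 189 132  92  86  91  81  58  42  48  50  45  45]
```

send_rows --steps '[[[0,0,0.008],0],[[0,0,0.013],0],[[0,0,0.015],0],[[0,0,0.017],0],[[0,0,0.018],0],[[0,0,0.019],0],[[0,0,0.019],0],[[0,0,0.019],0]]'

```text
clock: 4.3
position: [0.4618, -0.0374, 0.1139]
ee_rot: [0.782, -0.623, 0.0, 0.0]
ft_force: [-10.2, 1.0, 23.8]
grip_width: -0.006
```

send_rows --steps '[[[0,0,-0.0004],0],[[-0.003,-0.0018,-0.0004],0.1],[[-0.0058,-0.0038,-0.0004],0.2],[[-0.0084,-0.0061,-0.0004],0.3],[[-0.0107,-0.0086,-0.0004],0.4],[[-0.0129,-0.0114,-0.0004],0.5],[[-0.0146,-0.0144,-0.0004],0.6],[[-0.0146,-0.0144,-0.0004],0.6]]'

```text
clock: 5.3
position: [0.4735, -0.0198, 0.114]
ee_rot: [-0.563, 0.827, -0.001, 0.001]
ft_force: [-2.7, 1.0, 13.0]
grip_width: -0.002
```

Run:
```python
from h import *
shot('wrist','wrist3')
o=manip.get_obs(); print(o['clock'],o['position'],o['ee_rot'],o['joint_pos'],o['ft_force'],o['grip_width'])
```

```text
5.35 [ 0.47340849 -0.01985559  0.1139961 ] [-5.63194885e-01  8.26323525e-01 -6.77683515e-04  7.02816279e-04] [ 0.5904883   0.16411458 -0.68599521  1.96111159  0.11987711  1.05423348
 -2.09320802] [-2.85058388  0.37726627 12.28393   ] 0.0015415250423452508
```

View pics/wrist3.png

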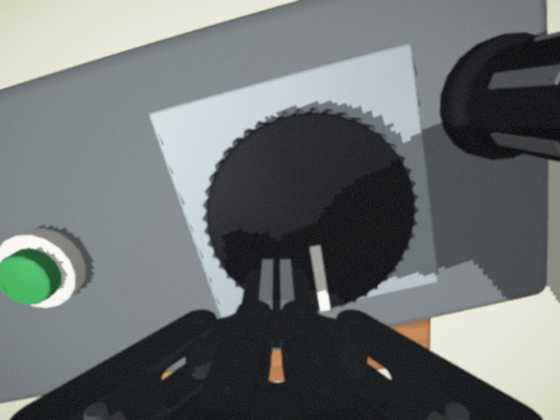

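The pointer now runs from (315,246) to (323,310), so it turned with the tool. I'll work out its angle.

```bash
cat >> h.py <<'E'
def ptr(z,a,b,c=(.4955,-.0455)):
    P=atz(z,[a,b],.114); d=P[1]-P[0]; e=P[1,:2]-np.array(c)
    yaw=-.108
    f=lambda v: np.arctan2(v[1],-v[0])+yaw*-1*-1
    # phi measured from -x toward +y ; front of dryer at phi=-yaw
    return 0.6+np.arctan2(d[1],-d[0])+yaw, 0.6+np.arctan2(e[1],-e[0])+yaw
E
python3 - <<'E'
from h import *
print(ptr(load('wrist1'),(371,180),(376,214)),ptr(load('wrist2'),(309,230),(320,288)),ptr(load('wrist3'),(315,246),(323,310)))
E
```

```text
(np.float64(0.03066257751317479), np.float64(0.034992493725441984)) (np.float64(0.06073228526359896), np.float64(0.055073290275312256)) (np.float64(0.7158498394837564), np.float64(0.7022249584104965))
```

send_rows --steps '[[[0,0,-0.01],0],[[0,0,-0.03],0],[[0,0,-0.06],0],[[-0.045,0.003,-0.07],0],[[-0.09,0.007,-0.07],0],[[-0.138,0.011,-0.07],0],[[-0.138,0.011,-0.07],0],[[-0.138,0.011,-0.07],0]]'

```text
clock: 6.35
position: [0.5125, 0.1118, 0.1827]
ee_rot: [-0.563, 0.826, -0.0, -0.0]
ft_force: [-0.2, -0.5, -0.8]
grip_width: 0.005
```

Run:
```python
from h import *
shot('wrist','wrist4');shot('side','side4')
o=manip.get_obs(); print(o['clock'],o['position'],o['ee_rot'],o['joint_pos'],o['ft_force'],o['grip_width'])
b=load('side4'); cv2.imwrite('pics/dz4.png',cv2.resize(b['p'][170:290,240:360],None,fx=5,fy=5,interpolation=cv2.INTER_CUBIC)[:,:,::-1])
```

```text
6.45 [0.51260885 0.11092045 0.18268904] [-5.62495230e-01  8.26800421e-01 -3.12716875e-04 -2.88156633e-04] [ 0.40047173  0.22855705 -0.78661984  1.75731826  0.17202066  1.22661991
 -2.37839028] [-0.0116826   0.13371315 -0.41478182] -0.00014099035233136576
```

View pics/wrist4.png

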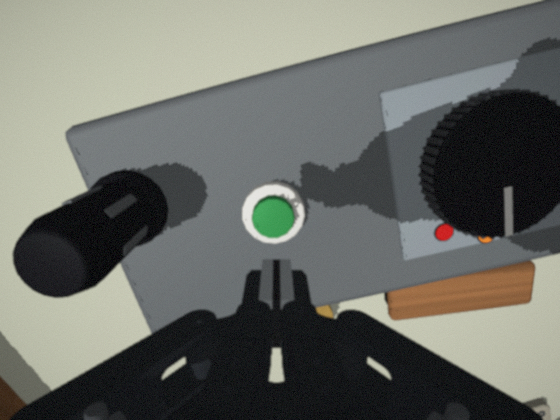

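View pics/dz4.png

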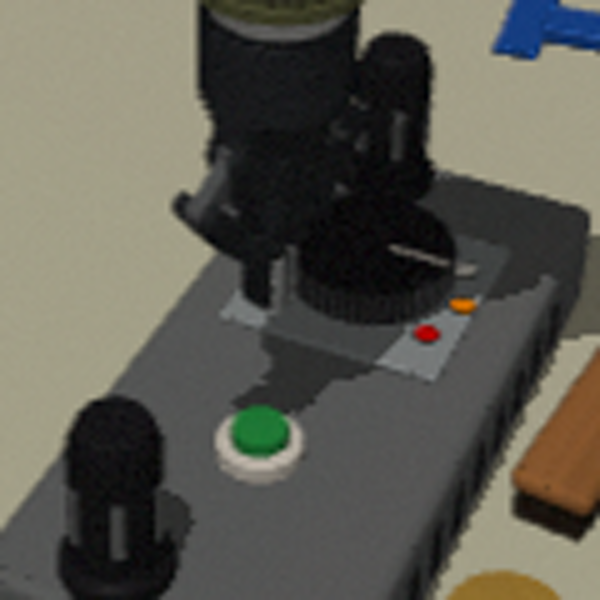

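Run:
```python
from h import *
w=load('wrist4'); b=load('side4')
print(ptr(w,(508,187),(509,235)))
s=lambda x,y:(240+(x-2)/5,170+(y-2)/5)
print(ptr(load('side0'),s(390,239),s(453,236),(.4915,-.0435)),ptr(b,s(390,247),s(440,260),(.4915,-.0435)))
for th in (0,.3,.6,1.2):
    phi=th-.6+.108; c=np.array([.4915,-.0435])
    pts=np.array([[c[0]-r*np.cos(phi),c[1]+r*np.sin(phi),.114] for r in (.014,.05)])
    print(th,((proj(b,pts)-[240,170])*5+2).round().tolist())
    pts[:,:2]+=[.004,-.002]; print(proj(w,pts).round().tolist())
print(atz(w,[(444,232),(486,238)],.086), atz(w,[(273,216)],.102))
```

```text
(np.float64(0.6249915630585215), np.float64(0.6205079254140681))
(np.float64(0.08971405741535064), np.float64(0.03931050112363059)) (np.float64(0.5861780305840888), np.float64(0.5872652516278248))
0 [[396.0, 240.0], [455.0, 234.0]]
[[520.0, 181.0], [550.0, 214.0]]
0.3 [[396.0, 244.0], [458.0, 249.0]]
[[514.0, 185.0], [531.0, 227.0]]
0.6 [[395.0, 248.0], [454.0, 264.0]]
[[508.0, 188.0], [510.0, 236.0]]
1.2 [[386.0, 255.0], [423.0, 288.0]]
[[496.0, 187.0], [470.0, 234.0]]
[[ 0.44992607 -0.00644922  0.086     ]
 [ 0.43218685 -0.03721114  0.086     ]] [[0.51704035 0.11238287 0.102     ]]
```

The dial has settled at about 0.6 in both views (amber). Next I press the button.

send_rows --steps '[[[-0.0023,-0.0018,0.03],0],[[-0.0023,-0.0018,0.06],0],[[-0.0023,-0.0018,0.075],0],[[-0.0023,-0.0018,0.08],0],[[-0.0023,-0.0018,0.084],0],[[-0.0023,-0.0018,0.086],0],[[-0.0023,-0.0018,0.087],0],[[-0.0023,-0.0018,0.087],0]]'

```text
clock: 7.45
position: [0.5156, 0.1136, 0.0962]
ee_rot: [-0.563, 0.826, -0.0, 0.0]
ft_force: [-0.2, -2.9, 4.7]
grip_width: -0.001
```

send_rows --steps '[[[0,0,0.0005],0],[[0,0,0.001],0],[[0,0,0.001],0],[[0,0,0.001],0],[[0,0,0.001],0],[[0,0,0.001],0],[[0,0,0.001],0],[[0,0,0.001],0]]'

```text
clock: 8.45
position: [0.5157, 0.1136, 0.096]
ee_rot: [-0.563, 0.826, -0.001, 0.0]
ft_force: [-4.4, -3.8, 14.9]
grip_width: -0.0
```

Run:
```python
from h import *
shot('side','side5')
o=manip.get_obs(); print(o['clock'],o['position'],o['ft_force'])
b=load('side5'); cv2.imwrite('pics/dz5.png',cv2.resize(b['p'][170:290,240:360],None,fx=5,fy=5,interpolation=cv2.INTER_CUBIC)[:,:,::-1])
```

```text
8.5 [0.51569266 0.11364862 0.09596228] [-4.31860295 -2.84993172 15.61798685]
```

View pics/dz5.png

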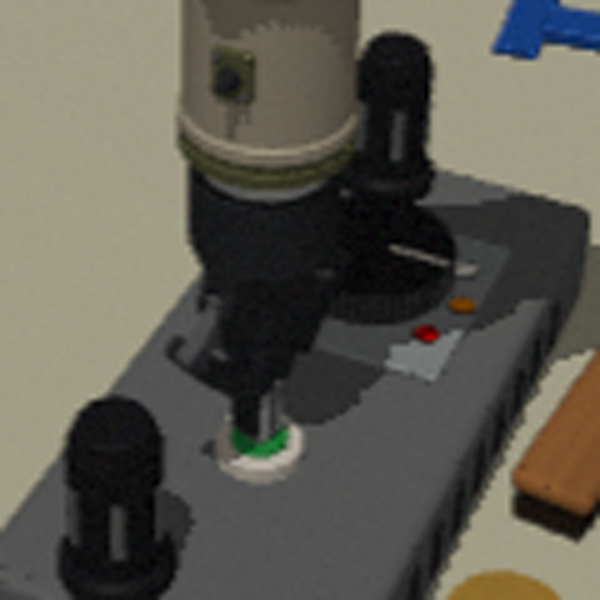

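The button is bottomed out: 15 N, z = 0.096, and the green is down in its housing at (262,440). Now I lift straight up and clear.

send_rows --steps '[[[0,0,-0.006],0],[[0,0,-0.02],0],[[0,0,-0.05],0],[[0,0,-0.09],0],[[0,0,-0.13],0],[[0,0,-0.15],0],[[0,0,-0.15],0],[[0,0,-0.15],0]]'

```text
clock: 9.5
position: [0.5147, 0.1138, 0.2439]
ee_rot: [-0.563, 0.826, 0.0, -0.0]
ft_force: [0.8, 0.5, -0.5]
grip_width: -0.003
```

Run:
```python
from h import *
shot('wrist','wrist6');shot('side','side6')
o=manip.get_obs(); print(o['clock'],o['position'],o['ft_force'])
```

```text
9.6 [0.51456561 0.11371003 0.24359507] [-0.35165899 -0.33071571  0.07087712]
```

View pics/wrist6.png

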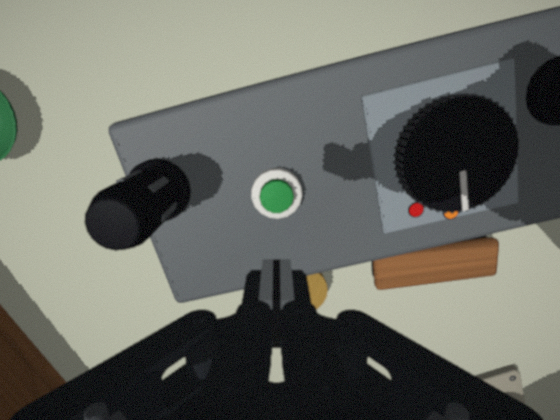

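View pics/side6.png

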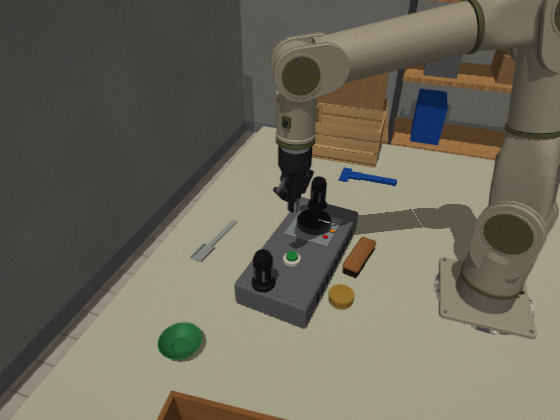

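Run:
```python
from h import *
print(ptr(load('wrist6'),(463,172),(465,210)))
a=load('side0')['p'].astype(int);b=load('side6')['p'].astype(int)
print(abs(a-b)[248:264,284:300].max(), 'button region diff')
print(manip.hand_in())
```

```text
(np.float64(0.638344281326119), np.float64(0.6275450839579564))
38 button region diff
the job is handed in; nothing more can be done
None
```

I turned the dial one click clockwise to the amber dot, then pressed the start button fully down and let it come back up. I handed the job in at about 9.6 s.

- **Dial:** I pressed the shut fingertips on the front of its top face and dragged it round about 0.6 rad. The push peaked at about 24 N on first contact and was about 13 N by the end of the drag. After letting go, the pointer measured 0.62 rad in the wrist view and 0.59 rad in the side view. After the button press it measured 0.63–0.64 rad in the wrist view, where the calibration reads about 0.03–0.06 high. That fits the 0.6 click.
- **Start button:** I pressed it only after the dial had settled. The fingertip stopped at z = 0.096 m with about 15 N on it, which is the 6 mm full travel. The last wrist picture shows the button back up.
- **Everything else:** The arm ended clear of everything at 0.24 m with no contact force. In the last pictures the other things look to be where they were, though I only checked that by eye.
- **Disagreement:** Before the turn, the side camera put the dial's centre about 4 mm from where the wrist camera did, so I went by the wrist camera. Triangulated heights also came out 4–5 mm below the given ones, so I used the given heights. Contact with the dial at 0.114 m confirmed its height.

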